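# Top up the sprung cassette chute

### The job

Put the loose tissue cassette into the feed chute. Pull the sprung follower back by its black knob, without forcing it against the end of its slot, and park the knob in the side notch; then stand the cassette in the chute behind the one already there, take the knob out of the notch and guide the follower forward, never letting it fly, until both cassettes stand clamped against the front stop. Leave the cup, timer and bottle where they are.

Things in the scene. Friction and masses are not known exactly. Their poses are not given: they have to be found in the camera images.
- chute: Fixed metal chute, 62 x 155 mm, open above. Origin on the bench under its base; z up, y along the track to the front stop; the follower is pulled to -y; the notch opens to -x. Floor at z = 10 mm; walls 30.5 mm apart inside, flaring from z = 22 to the top at 28.5, 44 mm over the outside. Front stop: inner face y = 55, top z = 44 mm. Two cassettes at the stop have middles at y = 49 and 37 mm.
- gate_zone (a point): Point of the chute (x = 0, y = -44, z = 33.5 mm) where roughly the gate lies: a 40 mm wide steel plate, z = 28.5 to 33.5 mm, clamped on the walls up to 22 mm either way along y, differently each time (not measured). Its slot for the 8 mm stem, 11 mm wide along x = 0, is open to the front and ends in a back wall; the last 11 mm before this open sideways to -x as the notch.
- follower (a joint): Follower travel in m, growing as it is pulled to chute -y: 0 as found, pressing on one cassette; 0.012 pressing on two. The stem meets the back of the slot somewhere from 0.039 to 0.083 and, parked, rests on the notch's front edge 0.003 before that. In the notch's length it can be moved sideways; before it, the plate blocks it. A spring pulls it forward, 4 N at 0 to 6.5 N at 0.083.
- follower_face (a point): Top edge, middle, of the follower plate's front face (z = 43.5 mm), at chute y = 43 mm when its joint reads 0. The plate is 8 mm thick and 28.5 mm wide.
- knob (a joint): Sideways travel of the knob on the follower in m: 0 = middle of the track, growing to chute -x; 0.010 = at the bottom of the side notch; over 0.0075 counts as parked. Light friction, no spring.
- knob_grip (a point): Middle of the black knob, a rounded square block 16 x 16 mm, 28 mm high (z = 52 to 80 mm), sides along the chute's x and y, on an 8 mm round stem 33 mm behind the follower's front face (17 mm of clear space between knob and follower plate). The stem must not be pressed on the gate plate with over 25 N.
- cassette_new: The loose cassette to load: a white plastic block with a dark slotted grid on both broad faces, standing on the bench. 28 mm wide (x), 12 mm thick (y), 40 mm high (z), about 20 g; origin at the middle of its underside. It goes in standing, its thickness along the track; either broad face may look forward.
- cassette_in: The same kind of cassette, already standing in the chute at the front stop; same axes and origin.
- specimen_cup: Bystander: small white specimen cup with a wide screw cap, 48 mm across, 50 mm high; origin under its middle.
- timer: Bystander: flat white bench timer, 58 x 72 x 18 mm; origin under its middle.
- reagent_bottle: Bystander: white bottle with a screw cap, 48 mm across, 105 mm high; origin under its middle.
Things that resemble listed ones, but are neither listed nor needed, are in the scene too. Leave any yellow look-alike of the cassette_new alone.

How it is judged:
On the way, in this order (a step that is already met when the one before it is completed fails the run):
1. the follower is pulled back and its knob rests in the side notch by itself (value of joint follower above 0.032 m and value of joint knob above 0.0075 m and contact force between the fingers and knob below 0.3 N), for 0.2 s.
2. with the follower still parked, the new cassette stands free on the floor of the chute (value of joint follower above 0.032 m and value of joint knob above 0.0075 m and x of cassette_new in the frame of chute between -0.003 and 0.003 m and z of cassette_new in the frame of chute between 0.0075 and 0.0125 m and angle between cassette_new's own z axis and vertical below 0.08 rad and y of cassette_new in the frame of chute between -0.015 and 0.045 m and contact force between the fingers and cassette_new below 0.3 N), for 0.2 s.
At the end, for the whole second after the job is handed in: Both cassettes stand upright (0.08 rad) and square (0.12 rad) on the chute floor, old one at the front stop, new one against it (each within 2.5 mm along, 3 mm across the track); the follower clamps them (joint 0.012 within 0.0025), knob out of the notch (below 0.006), all at rest (value of joint follower between 0.0095 and 0.0145 m and value of joint knob below 0.006 m and x of cassette_new in the frame of chute between -0.003 and 0.003 m and z of cassette_new in the frame of chute between 0.0075 and 0.0125 m and angle between each of cassette_new, cassette_in's own z axis and vertical below 0.08 rad and y of cassette_new in the frame of chute between 0.0345 and 0.0395 m and angle between the y axis of cassette_new and the y axis of chute, either way round below 0.12 rad and x of cassette_in in the frame of chute between -0.003 and 0.003 m and z of cassette_in in the frame of chute between 0.0075 and 0.0125 m and y of cassette_in in the frame of chute between 0.0465 and 0.0515 m and linear speed of cassette_new below 0.02 m/s); the robot touches nothing.
It fails at once if the follower flies forward on its spring (faster than 0.8 m/s) (velocity of joint follower below -0.8 m/s).
It fails at once if the knob's stem is forced against the gate plate (over 25 N) (contact force between knob_c0 and anything else above 25 N).
It fails at once if the capped specimen cup is pushed away (over 20 mm) (distance of specimen_cup from where it was at the start of the episode above 0.02 m).
It fails at once if the timer is pushed away (over 20 mm) (distance of timer from where it was at the start of the episode above 0.02 m).
It fails at once if the reagent bottle is pushed away (over 20 mm) (distance of reagent_bottle from where it was at the start of the episode above 0.02 m).
It also fails if it takes over 58 s, if anything falls off the work surface, if the arm or the gripper's body presses on something with over 40 N, if the wrist force passes 120 N, or if a joint passes its speed limit or range.

### The arm

A 6-joint arm with a two-finger parallel gripper is mounted at the origin on a cart in front of the work surface, level with it; the furniture and walls round the work are solid. World frame = base frame: x ahead of the robot, y to its left, z up, the work surface at z = 0. Lengths are in m, angles in rad, forces in N, time in s.
With the tool pointing down it reaches from about 0.2 to 0.875 m from the base axis. Payload 3.4 kg.
Tool frame: the origin (TCP) lies between the finger pads; the fingertips stand env.tip_reach ahead of it and the grasp point (between the pads) lies 8 mm behind it (env.tip_reach is the distance from the TCP to the fingertips, in m); z points along the fingers, y is the direction in which the jaws open and shut (so a half turn about z gives the same grasp; the last joint's range is limited). The gripper opens to 94 mm and grips with 3 to 60 N. Pads are 16 mm wide; open, the fingers measure 119 mm over their backs; the gripper's body (75 mm by 177 mm) begins 78 mm behind the grasp point.
Start: joints at [1.006, 0.276, 1.505, -0, 1.361, -0.121], TCP at [0.247, 0.519, 0.216] pointing down, gripper open.
Joint ranges: [-2.89, 2.89], [-0.75, 2.08], [0.22, 2.7], [-1.18, 4.32], [0.11, 2.71], [-2.7, 2.7]. Speed limits (rad/s): [2.57, 2.57, 3.14, 3.14, 3.14, 3.14].

### API

Orientations are given as a unit quaternion [x, y, z, w].
In Python, from rig import env, viewer gives the robot as it stands.
- The arm moves only by the shell command python3 -m handwheel 'ROWS' [FORCE]. ROWS is JSON, a list of rows, each a list of 3 entries, a list of its own where there are three numbers: the shift along the tool's x, y, z in cm, then the turn about the tool's z in rad, then the closure, from 0 (fully open) to 1 (shut). A call has 1 to 20 rows; each row is the pose to reach, as a shift and turn from the pose measured when the call began, along the tool's axes at that moment; what a row does not reach only later rows make up. A row lasts 1/8 s, in which the tool goes at most 62.5 mm and 10.7 degrees, less where a joint would pass 70% of its speed; a pose out of reach is approached as far as the arm can. A call with a gripper value outside its range is refused whole. The fingers move at their own pace and stop on an object; FORCE is the grip in N (left out, the last holds). Time passes only in rows, so rows that repeat a pose let the fingers close. It gives the time, the measured TCP pose, the force and the opening at its end, in the units of the state.
- env.state(): the state, without advancing time (a new reading comes with each control period).
- viewer.read_camera(name): name is "side" or "top"; returns a dict with "frame" (480x640x3 uint8, red, green, blue), "intrinsics" (3x3 intrinsics, pixels), "origin" and "rotation" of the camera in the world. Camera axes: x right, y down, z forward; pixel columns grow to the right and rows downward; lengths in m; the calibration is good to about 2 mm. A picture is of the moment at which its call begins. There is no depth.
- env.job_done(): hands the job in, once; it reports no verdict.
The state is a dict: "clock": time; "joint_positions": joint angles; "qd": joint speeds; "effort": joint torques, N m; "tcp_pos": TCP position; "orientation": TCP orientation; "force": force on the tool from outside, world axes, zero at the start; "ft_torque": the same for the moment, N m; "grip_width": finger opening in m.
Only numpy, scipy, OpenCV 4.12 (cv2) and the standard library are available. Lean on these libraries where they do the work, as an engineer would, in place of code of your own. Each camera call takes 0.05 s, during which the arm holds its last target. There are 200 camera calls.

## Working session

There is one attempt and no reset: what is moved stays moved. The work goes in short steps, Python scripts to look and compute and a shell command to move; the robot and the scene stay as the last step left them, time stands still between calls to the robot, and variables do not carry over. Pictures are saved under pics/ and viewed, about 8 in all and at most 12, crops included, and the job is handed in when it is done.

```bash
mkdir -p pics; ls; cat > h.py <<'E'
import numpy as np,cv2
from rig import env,viewer
def snap(n,f=None):
    c=viewer.read_camera(n)
    if f: cv2.imwrite(f,c["frame"][:,:,::-1])
    return c
def ray(c,u,v):
    d=np.linalg.solve(np.array(c["intrinsics"]),[u,v,1.]);return np.array(c["rotation"])@d
def at_z(c,u,v,z):
    o=np.array(c["origin"]);d=ray(c,u,v);return o+d*(z-o[2])/d[2]
def proj(c,p):
    q=np.array(c["intrinsics"])@(np.array(c["rotation"]).T@(np.array(p)-np.array(c["origin"])));return q[:2]/q[2]
E
python3 - <<'E'
from h import *
np.set_printoptions(precision=4,suppress=True)
for n in("top","side"):
    c=snap(n,f"pics/{n}0.png");print(n,c["intrinsics"],c["origin"],c["rotation"])
print(env.state(),env.tip_reach)
E
```

```text
pics
top [[531.3428   0.     315.8797]
 [  0.     531.3428 241.4092]
 [  0.       0.       1.    ]] [ 0.2921 -0.1118  1.1822] [ 0.7139 -0.6959  0.0534 -0.0569]
side [[489.9402   0.     315.0317]
 [  0.     489.9402 240.174 ]
 [  0.       0.       1.    ]] [ 0.1518 -0.8041  0.7036] [ 0.8912 -0.1828  0.0797 -0.4075]
{'clock': 0.1, 'joint_positions': array([ 1.006 ,  0.2765,  1.506 , -0.0001,  1.3607, -0.121 ]), 'qd': array([ 0.    , -0.0018, -0.0013, -0.0011, -0.0002, -0.0012]), 'effort': array([  0.0015, -40.5456, -23.778 ,   0.0703,   0.0299,  -0.    ]), 'tcp_pos': array([0.2467, 0.5189, 0.2157]), 'orientation': array([ 0.2201,  0.9755, -0.0008, -0.0002]), 'force': array([ 0.194 , -0.6827, -0.1764]), 'ft_torque': array([-0.0115, -0.0128, -0.0766]), 'grip_width': 0.09388632861831066} 0.011
```

View pics/top0.png

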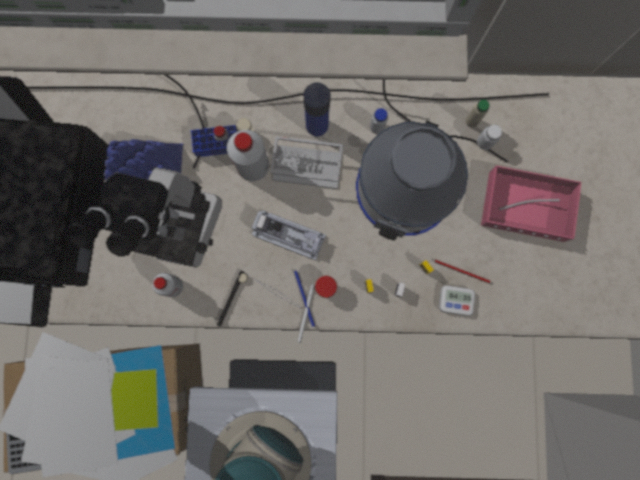

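View pics/side0.png

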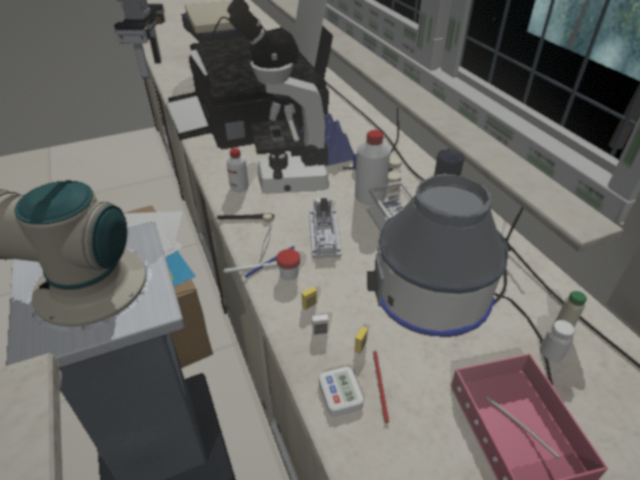

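The top image shows the chute at (288,234), the white block at (400,289), yellow look-alikes at (369,285) and (427,266), the cup at (326,287) and the timer at (458,300). In the side image the chute is at (325,228) and the white block at (320,324). A white or grey box at top (307,162) could be taken for the chute.

```bash
sed -i 's/^def ray/from scipy.spatial.transform import Rotation as R_\ndef ray/; s/    if f:/    c["rotation"]=np.array(c["rotation"]);\n    if c["rotation"].size==4: c["rotation"]=R_.from_quat(c["rotation"]).as_matrix()\n    if f:/' h.py
python3 - <<'E'
from h import *
t=cv2.imread("pics/top0.png");s=cv2.imread("pics/side0.png")
def crop(im,x,y,w,h,W,H):return cv2.resize(im[y:y+h,x:x+w],(W,H),interpolation=cv2.INTER_CUBIC)
a=crop(t,240,200,100,75,400,300);b=crop(s,290,190,80,75,400,300*1)
c=crop(t,360,252,100,75,400,300);d=crop(s,280,280,100,75,400,300)
b=crop(s,280,185,100,75,400,300)
cv2.imwrite("pics/c1.png",np.vstack([np.hstack([a,b]),np.hstack([c,d])]))
E
```

```text
(no output)
```

View pics/c1.png

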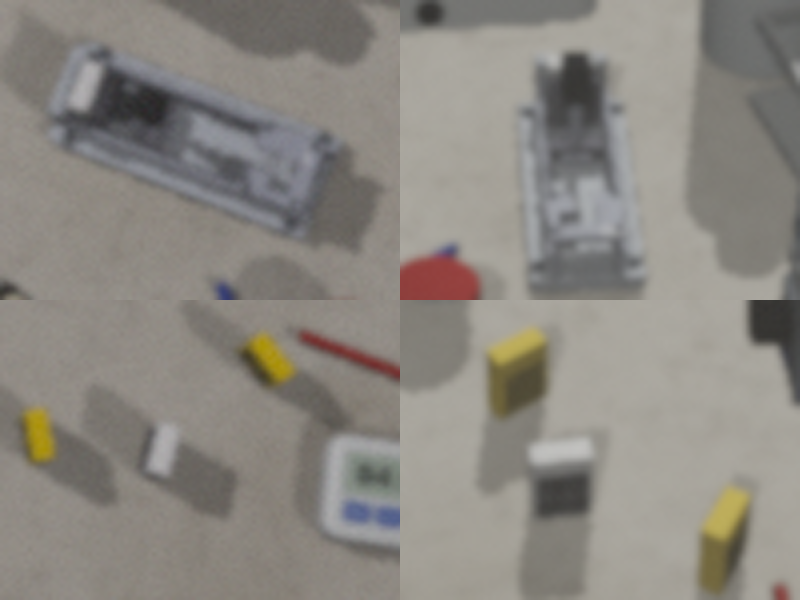

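```bash
python3 - <<'E'
from h import *
np.set_printoptions(precision=4,suppress=True)
t=snap("top");s=snap("side")
T=lambda x,y:(240+x/4,200+y/4); S=lambda x,y:(280+(x-400)/4,185+y/4)
for n,p,z in [("LT",(75,43),.005),("LB",(52,138),.005),("RB",(300,235),.005),("RT",(338,150),.005),("cas",(86,85),.05),("knob",(140,103),.08)]:
    print(n,at_z(t,*T(*p),z))
for n,p,z in [("nearL",(527,287),.005),("nearR",(643,282),.005),("knobtop",(574,62),.08)]:
    print(n,at_z(s,*S(*p),z))
tt=t["frame"][270:310,380:420].astype(int); 
# white cassette top
g=t["frame"].astype(int).min(2); m=np.zeros(g.shape,np.uint8); m[275:305,390:412]=(g[275:305,390:412]>195)
print(np.bincount(g[275:305,390:412].ravel()//10))
ys,xs=np.nonzero(m);print(cv2.minAreaRect(np.c_[xs,ys].astype(np.float32)),len(xs))
b=cv2.boxPoints(cv2.minAreaRect(np.c_[xs,ys].astype(np.float32)))
print([at_z(t,*q,.04)for q in b],at_z(t,xs.mean(),ys.mean(),.04))
S2=lambda x,y:(280+(x-400)/4,280+(y-300)/4)
for p in [(530,448),(590,440),(592,462),(531,467)]: print("side",at_z(s,*S2(*p),.04))
for n,(u,v),zz in [("cup",(326,287),.05),("timer",(458,300),.018),("bottle",(162,285),.1),("bottle2",(243,142),.1)]:print(n,at_z(t,u,v,zz))
E
```

```text
LT [0.5444 0.0275 0.005 ]
LB [0.4896 0.0381 0.005 ]
RB [ 0.4382 -0.1027  0.005 ]
RT [ 0.4868 -0.1228  0.005 ]
cas [0.5116 0.0152 0.05  ]
knob [ 0.4969 -0.0171  0.08  ]
nearL [ 0.435  -0.1068  0.005 ]
nearR [ 0.4924 -0.1274  0.005 ]
knobtop [ 0.4961 -0.0284  0.08  ]
[  0   0   0   0   0   0   0   0   2 117  70  91 130 177  20  14  27  12]
((0.0, 0.0), (0.0, 0.0), 0.0) 0
[array([1.0269, 0.6524, 0.04  ]), array([1.0269, 0.6524, 0.04  ]), array([1.0269, 0.6524, 0.04  ]), array([1.0269, 0.6524, 0.04  ])] [nan nan nan]
side [ 0.3622 -0.2852  0.04  ]
side [ 0.3882 -0.2914  0.04  ]
side [ 0.3839 -0.3031  0.04  ]
side [ 0.3585 -0.2952  0.04  ]
cup [ 0.3727 -0.128   0.05  ]
timer [ 0.354  -0.4166  0.018 ]
bottle [0.3647 0.2068 0.1   ]
bottle2 [0.6724 0.056  0.1   ]<stdin>:15: RuntimeWarning: Mean of empty slice.
  ret = ret.dtype.type(ret / rcount)
```

```bash
cat > ov.py <<'E'
from h import *
def avg(n,k=4):
    c=snap(n);f=c["frame"].astype(float)
    for _ in range(k-1): f+=snap(n)["frame"]
    c["frame"]=(f/k).astype(np.uint8);return c
def crop(c,x,y,w,h,k,polys):
    im=cv2.resize(c["frame"][y:y+h,x:x+w,::-1],(w*k,h*k),interpolation=cv2.INTER_CUBIC)
    im=cv2.convertScaleAbs(im,alpha=1.2)
    for P,col in polys:
        q=np.array([(proj(c,p)-[x,y]+.5)*k for p in P]);cv2.polylines(im,[np.int32(q*8)],True,col,1,cv2.LINE_AA,3)
    return im
def rect(o,yaw,x0,x1,y0,y1,z):
    ey=np.array([np.cos(yaw),np.sin(yaw)]);ex=np.array([ey[1],-ey[0]])
    return [np.r_[np.array(o)+ex*a+ey*b,z] for a,b in [(x0,y0),(x1,y0),(x1,y1),(x0,y1)]]
def chute(o,yaw,f=0,k=0):
    G=(0,255,0);r=lambda *a:rect(o,yaw,*[v/1000 for v in a])
    return [(r(-31,31,-77.5,77.5,0),G),(r(-14,14,43,55,50),(0,0,255)),(r(-8-k,8-k,2-f,18-f,80),(255,0,255)),(r(-14.25,14.25,35-f,43-f,43.5),(255,255,0)),(r(-22,22,-77.5,55,28.5),(0,165,255))]
E
python3 - <<'E'
from ov import *
t=avg("top");s=avg("side")
np.savez("cal.npz",t=t["frame"],s=s["frame"])
P=chute((.4935,-.031),np.radians(69.5))
n=rect((.373,-.2937),np.radians(75.4),-.014,.014,-.006,.006,.04),(0,0,255)
n0=rect((.373,-.2937),np.radians(75.4),-.014,.014,-.006,.006,.0),(0,255,0)
can=np.zeros((600,800,3),np.uint8)
can[:360,:480]=crop(t,248,205,80,60,6,P)
can[:600,480:]=crop(s,305,190,40,75,8,P)
can[360:,:240]=crop(t,385,274,30,30,8,[n,n0]);can[360:,240:480]=crop(s,305,308,30,30,8,[n,n0])
cv2.imwrite("pics/ov1.png",can)
for u in [(369,285),(427,266)]:print(at_z(t,*u,.04))
E
```

```text
[ 0.38002556 -0.22040717  0.04      ]
[ 0.42422093 -0.34514704  0.04      ]
```

View pics/ov1.png

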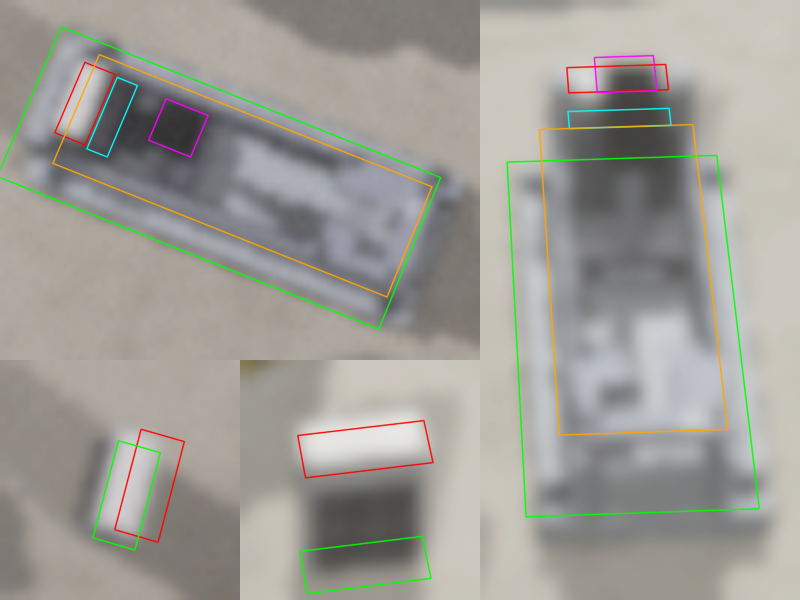

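The overlay shows chute +y pointing left in the top view, with the knob at crop (178,125) and the cassette in the chute at (78,100). The notch is on the robot side at about crop (300,220). The side view agrees with the white block, but the top view puts it about 2 px (4–5 mm) further towards +y, so I'm refining numerically.

```bash
python3 - <<'E'
from ov import *
from scipy.optimize import least_squares
np.set_printoptions(precision=4,suppress=True)
z=np.load("cal.npz");t=snap("top");s=snap("side")
def blob(im,x0,y0,x1,y1,dark=False):
    g=cv2.resize(im[y0:y1,x0:x1],None,fx=8,fy=8,interpolation=cv2.INTER_CUBIC).astype(int)
    g=g.max(2) if dark else g.min(2)
    lo,hi=np.percentile(g,2 if dark else 60),np.percentile(g,60 if dark else 99)
    m=((g<(lo+hi)/2) if dark else (g>(lo+hi)/2)).astype(np.uint8)
    n,l,st,ce=cv2.connectedComponentsWithStats(m);i=1+np.argmax(st[1:,4])
    q=np.argwhere(l==i)[:,::-1].astype(np.float32);r=cv2.minAreaRect(q)
    B=(cv2.boxPoints(r)+.5)/8-.5+[x0,y0]; c=(ce[i]+.5)/8-.5+[x0,y0]
    return c,B,st[i,4]/64
for nm,a in [("new",(385,274,415,304)),("in",(252,211,270,231))]:
    c,B,A=blob(z["t"],*a);h=.04 if nm=="new" else .05;print(nm,"top",c,A,at_z(t,*c,h)[:2],*[at_z(t,*b,h)[:2] for b in B])
c,B,A=blob(z["s"],305,308,335,335);print("new side",c,A,at_z(s,*c,.04)[:2],*[at_z(s,*b,.04)[:2] for b in B])
c,B,A=blob(z["t"],270,218,284,234,True);print("knob top",c,A,at_z(t,*c,.08)[:2],*[at_z(t,*b,.08)[:2] for b in B])
print("pred cassette top px",proj(t,(.373,-.291,.04)),"cam height",t["origin"],s["origin"])
E
```

```text
new top [400.6285 288.3363] 55.625 [ 0.3746 -0.2883] [ 0.3628 -0.28  ] [ 0.3884 -0.2865] [ 0.386  -0.2969] [ 0.3604 -0.2904]
in top [260.6518 220.8866] 46.28125 [0.5124 0.017 ] [0.5027 0.0259] [0.526  0.0172] [0.5222 0.0079] [0.499  0.0166]
new side [319.9507 317.0939] 64.625 [ 0.3741 -0.2905] [ 0.363  -0.2818] [ 0.3883 -0.2886] [ 0.3847 -0.2989] [ 0.3597 -0.2921]
knob top [275.483 226.041] 88.640625 [ 0.4963 -0.0181] [0.4905 0.0007] [ 0.5109 -0.0051] [ 0.5024 -0.0327] [ 0.482  -0.0267]
pred cassette top px [401.8903 289.116 ] cam height [ 0.2921 -0.1118  1.1822] [ 0.1518 -0.8041  0.7036]
```

```bash
cat > plan.py <<'E'
import sys,numpy as np
from rig import env
from scipy.spatial.transform import Rotation as R
def plan(ws):
    s=env.state();p=s["tcp_pos"];M=R.from_quat(s["orientation"]).as_matrix()
    ya=np.arctan2(M[1,1],M[0,1])
    print("tcp",p.round(4),"yaw",np.degrees(ya).round(2),"F",s["force"].round(2),"w",round(s["grip_width"],4),"t",s["clock"],"tilt",M[2,2].round(4))
    for w in ws:
        d=M.T@(np.array(w[:3])-p)*100; dy=(np.radians(w[3])-ya+np.pi/2)%np.pi-np.pi/2
        print(w,"shift cm",d.round(2),"turn",round(-dy,3))
O=np.array([.4945,-.030]);YAW=69.5
def ch(x,y,z,yaw=YAW,O=O):
    a=np.radians(YAW);e=np.array([np.cos(a),np.sin(a)]);return (*(O+e*y/1000+np.array([e[1],-e[0]])*x/1000),z/1000,yaw)
E
python3 - <<'E'
from h import *
from plan import *
t=snap("top")
for u in [(125,245),(165,180),(212,240),(180,260)]: print(u,at_z(t,*u,.3)[:2],at_z(t,*u,.05)[:2])
print("cone",at_z(t,358,190,.15)[:2],at_z(t,358,190,.05)[:2],at_z(t,388,238,.15)[:2])
plan([(.27,.2,.23,69.5),(.3,-.05,.2,69.5),ch(0,10,150),ch(0,10,74)])
E
```

```text
(125, 245) [0.416755   0.21486947] [0.45208062 0.30744325]
(165, 180) [0.53092331 0.15547681] [0.59860085 0.23122048]
(212, 240) [0.42895165 0.06907673] [0.46773343 0.12033717]
(180, 260) [0.3937516  0.12072078] [0.42255874 0.18661561]
cone [ 0.56057978 -0.18607371] [ 0.58658999 -0.1932673 ] [ 0.46495271 -0.24637738]
tcp [0.2469 0.5193 0.2165] yaw 64.57 F [ 0.51 -0.13  0.54] w 0.0941 t 0.75 tilt -1.0
(0.27, 0.2, 0.23, 69.5) shift cm [-15.8  -27.85  -1.35] turn -0.086
(0.3, -0.05, 0.2, 69.5) shift cm [-29.24 -49.14   1.65] turn -0.086
(np.float64(0.49800207381259465), np.float64(-0.020633278107516022), 0.15, 69.5) shift cm [-45.86 -37.98   6.65] turn -0.086
(np.float64(0.49800207381259465), np.float64(-0.020633278107516022), 0.074, 69.5) shift cm [-45.86 -37.99  14.25] turn -0.086
```

```bash
python3 -m handwheel '[[[-14,-28.7,-1],-0.086,0.4],[[-14,-28.7,-1],-0.086,0.4],[[-14,-28.7,-1],-0.086,0.4],[[-14,-28.7,-1],-0.086,0.4],[[-14,-28.7,-1],-0.086,0.4],[[-14,-28.7,-1],-0.086,0.4],[[-29.2,-49.1,1],-0.086,0.4],[[-29.2,-49.1,1],-0.086,0.4],[[-29.2,-49.1,1],-0.086,0.4],[[-29.2,-49.1,1],-0.086,0.4],[[-29.2,-49.1,1],-0.086,0.4],[[-45.86,-38,6.6],-0.086,0.4],[[-45.86,-38,6.6],-0.086,0.4],[[-45.86,-38,6.6],-0.086,0.4],[[-45.86,-38,6.6],-0.086,0.4],[[-45.86,-38,6.6],-0.086,0.4],[[-45.86,-38,6.6],-0.086,0.4]]' 20
python3 - <<'E'
from ov import *
from plan import *
plan([ch(0,10,110),ch(0,10,70)])
t=avg("top",2);s=avg("side",2)
# finger pads tip marks: at tcp +- w/2 along tool y, tip z
st=env.state();p=st["tcp_pos"];M=R.from_quat(st["orientation"]).as_matrix();w=st["grip_width"]/2
L=[]
for sg in(1,-1):
    a=p+M[:,1]*sg*w+M[:,2]*.011;b=a+M[:,1]*sg*.0125
    L.append(([a+M[:,0]*.008,b+M[:,0]*.008,b-M[:,0]*.008,a-M[:,0]*.008],(0,255,0)))
P=chute((.4945,-.030),np.radians(69.5))[1:3]+L
can=np.hstack([crop(t,245,195,80,80,5,P),crop(s,290,160,80,80,5,P)])
cv2.imwrite("pics/ov2.png",can)
E
```

```text
clock: 2.88
tcp_pos: [0.4963, -0.0199, 0.1508]
orientation: [0.177, 0.984, 0.0, -0.001]
force: [0.0, -0.4, 0.5]
grip_width: 0.0564
tcp [ 0.4963 -0.0199  0.1508] yaw 69.56 F [ 0.03 -0.42  0.51] w 0.0564 t 2.875 tilt -1.0
(np.float64(0.49800207381259465), np.float64(-0.020633278107516022), 0.11, 69.5) shift cm [-0.19 -0.01  4.08] turn 0.001
(np.float64(0.49800207381259465), np.float64(-0.020633278107516022), 0.07, 69.5) shift cm [-0.19 -0.01  8.08] turn 0.001
```

View pics/ov2.png

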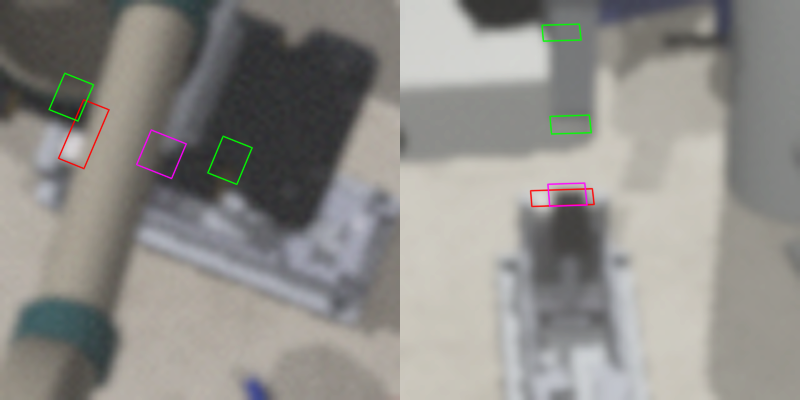

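The side view shows the near finger at (574,100), in line with the knob at (571,198). The finger and knob are both about 1 px off their predictions in the same direction, so the relative alignment is good.

```bash
python3 -m handwheel '[[[-0.19,0,5],0,0.4],[[-0.19,0,8.1],0,0.4],[[-0.19,0,8.1],0,0.4],[[-0.19,0,8.1],0,0.4],[[-0.19,0,8.1],0,0.8],[[-0.19,0,8.1],0,0.8],[[-0.19,0,8.1],0,0.8],[[-0.19,0,8.1],0,1],[[-0.19,0,8.1],0,1],[[-0.19,0,8.1],0,1]]' 15; python3 -c "
from plan import *
plan([ch(0,10,70)])"
```

```text
clock: 4.32
tcp_pos: [0.4987, -0.0222, 0.0705]
orientation: [0.178, 0.984, -0.001, 0.0]
force: [-1.7, -2.1, 2.9]
grip_width: 0.016
tcp [ 0.4987 -0.0222  0.0705] yaw 69.51 F [-1.71 -2.09  2.89] w 0.016 t 4.325 tilt -1.0
(np.float64(0.49800207381259465), np.float64(-0.020633278107516022), 0.07, 69.5) shift cm [0.12 0.13 0.05] turn 0.0
```

```bash
python3 -m handwheel '[[[0,-0.5,0],0,1],[[0,-1.2,0],0,1],[[0,-2,0],0,1],[[0,-2.7,0],0,1],[[0,-3.3,0],0,1],[[0,-3.5,0],0,1],[[0,-3.5,0],0,1]]' 30; python3 - <<'E'
from ov import *
from plan import *
plan([])
s=avg("side",2);t=avg("top",2)
P=chute((.4945,-.030),np.radians(69.5),35)[1:4]
cv2.imwrite("pics/ov3.png",np.hstack([crop(t,248,200,80,60,5,[]),crop(s,300,180,50,75,8,[])[:300]]))
E
```

```text
clock: 5.2
tcp_pos: [0.4865, -0.0552, 0.0705]
orientation: [0.178, 0.984, -0.001, 0.001]
force: [1.9, 4.7, -0.6]
grip_width: 0.0156
tcp [ 0.4865 -0.0552  0.0705] yaw 69.47 F [ 1.91  4.68 -0.63] w 0.0156 t 5.2 tilt -1.0
```

View pics/ov3.png

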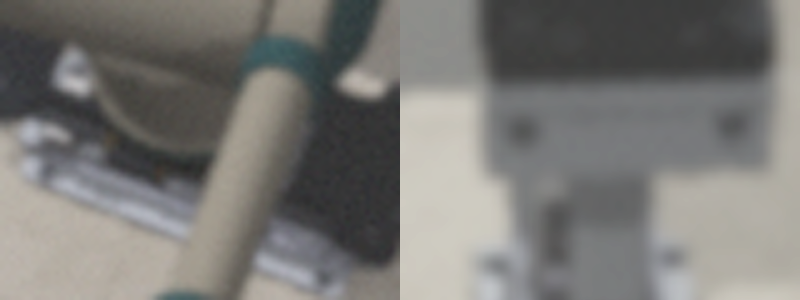

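The picture shows the gripper covering the knob; the force along the track is 5 N, which is just the spring. I'm going to feel for the end of the slot.

```bash
M=handwheel
for k in 1 2 3 4 5; do :; done
python3 -m handwheel '[[[0,-0.1,0],0,1],[[0,-0.2,0],0,1],[[0,-0.2,0],0,1]]' 30
python3 -m handwheel '[[[0,-0.1,0],0,1],[[0,-0.2,0],0,1],[[0,-0.2,0],0,1]]' 30
python3 -c "
from ov import *
from plan import *
z=np.load('cal.npz');c=snap('top');c['frame']=z['t']
O=np.array([.4945,-.030])
P=[(rect(O,np.radians(69.5),-.0055,.0055,y-.0001,y+.0001,.0335),(0,0,255) if i%2==0 else (0,255,0)) for i,y in enumerate(np.arange(-.10,.0,.01))]
im=crop(c,278,220,50,50,10,P)
s=snap('side');s['frame']=z['s']
cv2.imwrite('pics/ov4.png',np.hstack([im,crop(s,310,215,30,50,10,P)]))"
```

```text
clock: 5.78
tcp_pos: [0.4859, -0.0566, 0.0705]
orientation: [0.178, 0.984, -0.0, 0.001]
force: [1.4, 4.2, -1.3]
grip_width: 0.0156
clock: 6.15
tcp_pos: [0.4852, -0.0582, 0.0705]
orientation: [0.178, 0.984, -0.0, 0.001]
force: [2.9, 4.6, -0.6]
grip_width: 0.0155
```

View pics/ov4.png

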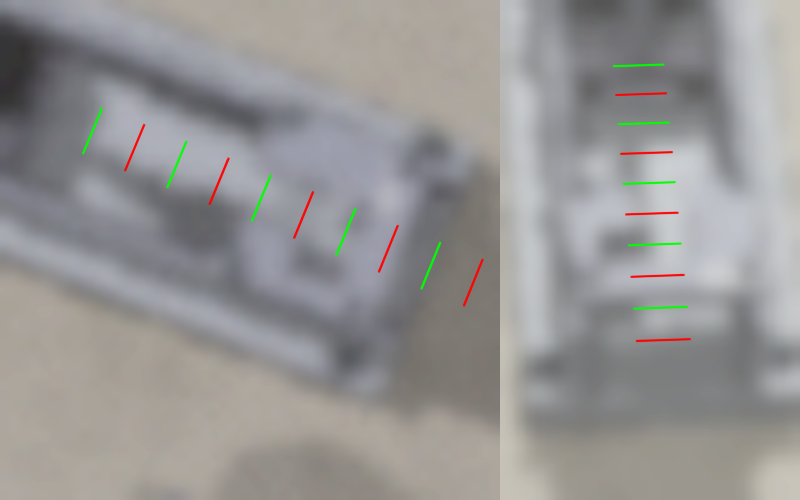

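The picture shows the notch as a dark spot at top crop (318,258) and side crop (618,240), chute y ≈ -67. That puts the slot end at a travel of about 75–80 mm. I'm pulling to about 67 mm, then feeling.

```bash
python3 -m handwheel '[[[0,-0.6,0],0,1],[[0,-1.2,0],0,1],[[0,-1.8,0],0,1],[[0,-2.4,0],0,1],[[0,-2.8,0],0,1],[[0,-2.8,0],0,1]]' 30
python3 -m handwheel '[[[0,-0.1,0],0,1],[[0,-0.2,0],0,1],[[0,-0.2,0],0,1]]' 30;python3 -c "
from plan import *
plan([ch(0,0,70)])"
```

```text
clock: 7.0
tcp_pos: [0.4753, -0.0842, 0.0705]
orientation: [0.178, 0.984, 0.0, 0.0]
force: [3.2, 5.1, -0.3]
grip_width: 0.0156
clock: 7.38
tcp_pos: [0.4746, -0.0855, 0.0705]
orientation: [0.178, 0.984, 0.001, 0.0]
force: [2.1, 5.7, -0.1]
grip_width: 0.0158
tcp [ 0.4746 -0.0855  0.0705] yaw 69.47 F [ 2.1   5.71 -0.15] w 0.0158 t 7.375 tilt -1.0
(np.float64(0.4945), np.float64(-0.03), 0.07, 69.5) shift cm [0.08 5.89 0.06] turn -0.001
```

```bash
for i in 1; do
python3 -m handwheel '[[[0,-0.1,0],0,1],[[0,-0.2,0],0,1],[[0,-0.2,0],0,1]]' | grep -v ori
python3 -m handwheel '[[[0,-0.1,0],0,1],[[0,-0.2,0],0,1],[[0,-0.2,0],0,1]]' | grep -v ori
python3 -m handwheel '[[[0,-0.1,0],0,1],[[0,-0.15,0],0,1],[[0,-0.15,0],0,1]]'| grep -v ori; done
```

```text
clock: 7.75
tcp_pos: [0.4739, -0.0868, 0.0705]
force: [3.3, 5.0, 0.1]
grip_width: 0.0155
clock: 8.12
tcp_pos: [0.4732, -0.088, 0.0705]
force: [1.9, 5.6, -0.7]
grip_width: 0.0157
clock: 8.5
tcp_pos: [0.4727, -0.0887, 0.0705]
force: [2.5, 5.7, -0.4]
grip_width: 0.0161
```

```bash

python3 -m handwheel '[[[0,-0.1,0],0,1],[[0,-0.2,0],0,1],[[0,-0.2,0],0,1]]' | grep -v ori
python3 -m handwheel '[[[0,-0.1,0],0,1],[[0,-0.15,0],0,1],[[0,-0.15,0],0,1]]'| grep -v ori
```

```text
clock: 8.88
tcp_pos: [0.4722, -0.09, 0.0705]
force: [2.6, 5.5, -0.8]
grip_width: 0.0156
clock: 9.25
tcp_pos: [0.4718, -0.0908, 0.0704]
force: [3.3, 6.0, -0.9]
grip_width: 0.0159
```

```bash

python3 -m handwheel '[[[0,-0.1,0],0,1],[[0,-0.15,0],0,1],[[0,-0.15,0],0,1]]'| grep -v ori
```

```text
clock: 9.62
tcp_pos: [0.4714, -0.0915, 0.0704]
force: [2.9, 5.4, -1.5]
grip_width: 0.0159
```

```bash

python3 -m handwheel '[[[0,-0.1,0],0,1],[[0,-0.15,0],0,1],[[0,-0.15,0],0,1]]'| grep -v ori
```

```text
clock: 10.0
tcp_pos: [0.4708, -0.0923, 0.0704]
force: [2.9, 5.6, -0.3]
grip_width: 0.0156
```

```bash

python3 -m handwheel '[[[0,-0.1,0],0,1],[[0,-0.15,0],0,1],[[0,-0.15,0],0,1]]'| grep -v ori
```

```text
clock: 10.38
tcp_pos: [0.4702, -0.093, 0.0704]
force: [1.9, 5.9, -0.2]
grip_width: 0.016
```

```bash

python3 -m handwheel '[[[0,-0.1,0],0,1],[[0,-0.15,0],0,1],[[0,-0.15,0],0,1]]'| grep -v ori
```

```text
clock: 10.75
tcp_pos: [0.4696, -0.0938, 0.0704]
force: [2.0, 6.7, 0.2]
grip_width: 0.0159
```

```bash

python3 -m handwheel '[[[0,-0.1,0],0,1],[[0,-0.13,0],0,1],[[0,-0.13,0],0,1]]'| grep -v ori
```

```text
clock: 11.12
tcp_pos: [0.4691, -0.0943, 0.0704]
force: [2.5, 6.0, 0.7]
grip_width: 0.0155
```

```bash

python3 -m handwheel '[[[0,-0.1,0],0,1],[[0,-0.13,0],0,1],[[0,-0.13,0],0,1]]'| grep -v ori
```

```text
clock: 11.5
tcp_pos: [0.4686, -0.0949, 0.0704]
force: [2.4, 5.9, -0.2]
grip_width: 0.0158
```

```bash

python3 -m handwheel '[[[0,-0.1,0],0,1],[[0,-0.15,0],0,1],[[0,-0.15,0],0,1]]'| grep -v ori
```

```text
clock: 11.88
tcp_pos: [0.468, -0.0956, 0.0703]
force: [2.1, 5.6, -0.1]
grip_width: 0.0157
```

```bash

python3 -m handwheel '[[[0,-0.1,0],0,1],[[0,-0.15,0],0,1],[[0,-0.15,0],0,1]]'| grep -v ori
```

```text
clock: 12.25
tcp_pos: [0.4675, -0.0962, 0.0704]
force: [2.4, 6.3, 0.4]
grip_width: 0.0156
```

```bash

python3 -m handwheel '[[[0,-0.1,0],0,1],[[0,-0.13,0],0,1],[[0,-0.13,0],0,1]]'| grep -v ori
```

```text
clock: 12.62
tcp_pos: [0.4674, -0.0963, 0.0703]
force: [3.1, 7.9, -0.5]
grip_width: 0.0157
```

Contact with the back wall: 8.5 N with no further motion, at a travel of about 80.4 mm. I'm easing forward about 1.5 mm, then going sideways into the notch (tool +x = chute -x).

```bash

python3 -m handwheel '[[[0,0.15,0],0,1],[[0,0.15,0],0,1],[[0.2,0.15,0],0,1],[[0.4,0.15,0],0,1],[[0.4,0.15,0],0,1]]' 15; python3 -c "
from plan import *
plan([])"
```

```text
clock: 13.25
tcp_pos: [0.4638, -0.0928, 0.0703]
orientation: [0.179, 0.984, 0.009, -0.001]
force: [1.9, 5.9, -0.5]
grip_width: 0.016
tcp [ 0.4638 -0.0928  0.0703] yaw 69.37 F [ 1.92  5.94 -0.51] w 0.016 t 13.25 tilt -0.9998
```

```bash

python3 -m handwheel '[[[0.2,-0.05,0],0,1],[[0.4,-0.05,0],0,1],[[0.57,-0.05,0],0,1],[[0.57,-0.05,0],0,1]]' 15; python3 -c "
from plan import *
plan([])"
```

```text
clock: 13.75
tcp_pos: [0.4617, -0.092, 0.0705]
orientation: [0.179, 0.984, 0.009, 0.002]
force: [8.9, 4.2, -7.1]
grip_width: 0.0158
tcp [ 0.4617 -0.092   0.0705] yaw 69.37 F [ 8.88  4.17 -7.08] w 0.0158 t 13.75 tilt -0.9998
```

```bash

python3 -m handwheel '[[[0.1,-0.04,0],0,1],[[0.1,-0.04,0],0,1]]' 15; python3 - <<'E'
from ov import *
from plan import *
plan([])
s=avg("side",2)
P=chute((.4945,-.030),np.radians(69.5),80,10)[2:3]+chute((.4945,-.030),np.radians(69.5),80,0)[2:4]
cv2.imwrite("pics/ov5.png",crop(s,290,170,70,100,6,P))
E
```

```text
clock: 14.0
tcp_pos: [0.462, -0.0921, 0.0704]
orientation: [0.179, 0.984, 0.009, 0.004]
force: [5.3, 5.2, -3.8]
grip_width: 0.0157
tcp [ 0.462  -0.0921  0.0704] yaw 69.38 F [ 5.33  5.24 -3.81] w 0.0157 t 14.0 tilt -0.9998
```

View pics/ov5.png

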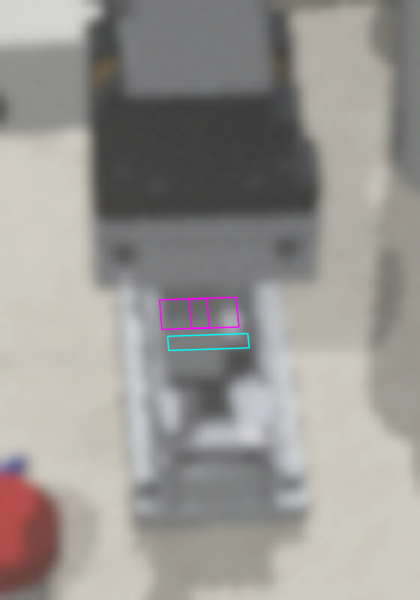

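The picture shows the finger at crop (193,340), offset towards -x from the slot at (213,400). I'm checking that the notch edge holds the spring by easing forward.

```bash

python3 -m handwheel '[[[0.03,0.05,0],0,1],[[0.03,0.1,0],0,1],[[0.03,0.15,0],0,1],[[0.03,0.15,0],0,1]]' 15; python3 -c "
from plan import *
plan([])"
```

```text
clock: 14.6
tcp_pos: [0.4625, -0.091, 0.0704]
orientation: [0.179, 0.984, 0.008, 0.004]
force: [3.7, 2.8, -1.8]
grip_width: 0.0157
tcp [ 0.4625 -0.091   0.0704] yaw 69.42 F [ 3.67  2.78 -1.83] w 0.0157 t 14.6 tilt -0.9998
```

The spring load is transferring to the notch edge. Total sideways travel relative to the slot line is about 9.9 mm, so the knob is at the notch bottom. I'm releasing.

```bash

python3 -m handwheel '[[[-0.03,0.1,0],0,1],[[-0.03,0.1,0],0,1],[[-0.03,0.1,0],0,0.75],[[-0.03,0.1,0],0,0.6],[[-0.03,0.1,0],0,0.5],[[-0.03,0.1,0],0,0.5]]' 15 
python3 -c "
from plan import *
plan([])"
```

```text
clock: 15.35
tcp_pos: [0.463, -0.0902, 0.0704]
orientation: [0.179, 0.984, 0.008, 0.004]
force: [0.3, -0.7, -0.3]
grip_width: 0.0464
tcp [ 0.463  -0.0902  0.0704] yaw 69.42 F [ 0.31 -0.67 -0.25] w 0.0464 t 15.35 tilt -0.9998
```

```bash
python3 -m handwheel '[[[0,0,-4],0,0.5],[[0,0,-9],0,0.5],[[0,0,-13],0,0.5],[[0,0,-13],0,0.5]]'
python3 - <<'E'
from ov import *
from plan import *
np.set_printoptions(precision=4,suppress=True)
print(env.state()["joint_positions"])
plan([(.40,-.16,.2,-14.7),(.3743,-.2894,.12,-14.7),(.3743,-.2894,.033,-14.7)])
t=avg("top",2);s=avg("side",2)
def tri(a,b):
    d1,d2=ray(t,*a),ray(s,*b);A=np.c_[d1,-d2];k=np.linalg.lstsq(A,s["origin"]-t["origin"],rcond=None)[0]
    p,q=t["origin"]+d1*k[0],s["origin"]+d2*k[1];return (p+q)/2,np.linalg.norm(p-q)
print("clamp",tri((390,233),(372,280)))
print("rimbottom",at_z(t,400,236,0),at_z(s,385,303,0),at_z(s,380,255,.12))
P=chute((.4945,-.030),np.radians(69.5),77.5,10)[1:4]
cv2.imwrite("pics/ov6.png",np.hstack([crop(t,245,195,80,80,5,P),crop(s,290,170,80,80,5,P)]))
E
```

```text
clock: 15.85
tcp_pos: [0.4637, -0.0929, 0.2035]
orientation: [0.179, 0.984, 0.007, 0.007]
force: [-0.6, -0.4, -0.2]
grip_width: 0.047
[-0.359   0.1215  1.7414  0.018   1.2668 -1.576 ]
tcp [ 0.4637 -0.0929  0.2035] yaw 69.43 F [-0.59 -0.39 -0.2 ] w 0.047 t 15.85 tilt -0.9998
(0.4, -0.16, 0.2, -14.7) shift cm [ 3.6  -8.53  0.16] turn 1.468
(0.3743, -0.2894, 0.12, -14.7) shift cm [  1.56 -21.68   7.96] turn 1.468
(0.3743, -0.2894, 0.033, -14.7) shift cm [  1.66 -21.83  16.66] turn 1.468
clamp (array([ 0.4908, -0.2624,  0.0589]), np.float64(0.0007819496895530159))
rimbottom [ 0.4953 -0.293   0.    ] [ 0.5152 -0.2769  0.    ] [ 0.5   -0.265  0.12 ]
```

View pics/ov6.png

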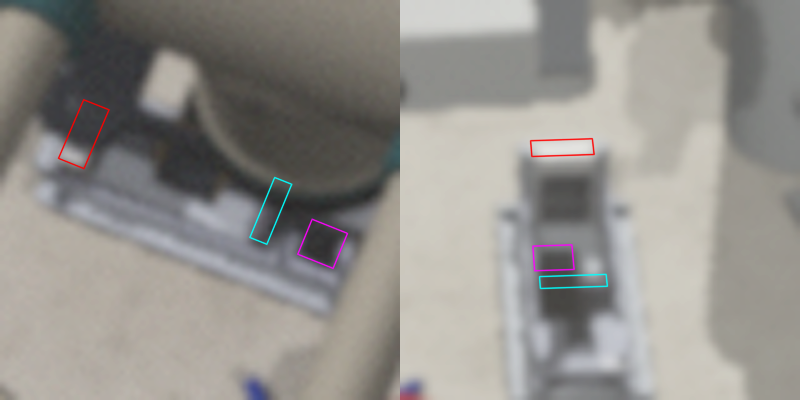

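The follower is parked: in the side crop the knob is at (553,258), on the predicted notch position. Cassette_in is undisturbed at (562,148). Next I'm moving over the white cassette.

```bash
python3 -m handwheel '[[[3.6,-8.5,0],0.4,0.36],[[3.6,-8.5,0],0.8,0.36],[[1.6,-21.7,6],1.47,0.36],[[1.6,-21.7,6],1.47,0.36],[[1.6,-21.7,6],1.47,0.36],[[1.6,-21.7,8],1.47,0.36],[[1.6,-21.7,8],1.47,0.36],[[1.6,-21.7,8],1.47,0.36],[[1.6,-21.7,8],1.47,0.36],[[1.6,-21.7,8],1.47,0.36],[[1.6,-21.7,8],1.47,0.36]]'
python3 - <<'E'
from ov import *
from plan import *
plan([(.3743,-.2894,.06,-14.7),(.3743,-.2894,.033,-14.7)])
t=avg("top",2);s=avg("side",2)
st=env.state();p=st["tcp_pos"];M=R.from_quat(st["orientation"]).as_matrix();w=st["grip_width"]/2
L=[(rect((.3743,-.2894),np.radians(75.3),-.014,.014,-.006,.006,.04),(0,0,255))]
for sg in(1,-1):
    a=p+M[:,1]*sg*w+M[:,2]*.011;b=a+M[:,1]*sg*.0125
    L.append(([a+M[:,0]*.008,b+M[:,0]*.008,b-M[:,0]*.008,a-M[:,0]*.008],(0,255,0)))
cv2.imwrite("pics/ov7.png",np.hstack([crop(t,370,250,60,60,6,L),crop(s,290,270,70,60,6,L)]))
E
```

```text
clock: 17.42
tcp_pos: [0.3698, -0.2878, 0.1149]
orientation: [0.792, 0.611, 0.008, -0.004]
force: [0.2, -0.0, 0.7]
grip_width: 0.0601
tcp [ 0.3698 -0.2878  0.1149] yaw -14.74 F [ 0.25 -0.02  0.66] w 0.0601 t 17.425 tilt -0.9998
(0.3743, -0.2894, 0.06, -14.7) shift cm [-0.14  0.46  5.49] turn -0.001
(0.3743, -0.2894, 0.033, -14.7) shift cm [-0.19  0.46  8.19] turn -0.001
```

View pics/ov7.png

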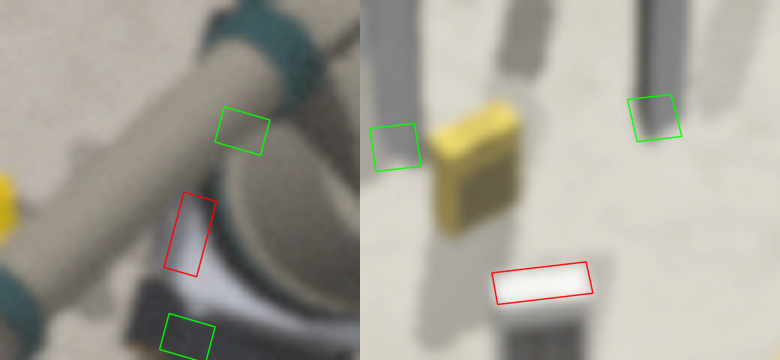

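The side picture shows the red prediction lying on the white cassette's top at crop (543,283), with both fingertips straddling it. I'm descending and gripping.

```bash
python3 -m handwheel '[[[-0.14,0.46,3],0,0.36],[[-0.19,0.46,7],0,0.36],[[-0.19,0.46,8.2],0,0.36],[[-0.19,0.46,8.2],0,0.36],[[-0.19,0.46,8.2],0,0.6],[[-0.19,0.46,8.2],0,0.8],[[-0.19,0.46,8.2],0,0.8],[[-0.19,0.46,8.2],0,0.8]]' 12
python3 -c "
from plan import *
plan([])"
python3 -m handwheel '[[[0,0,-4],0,0.8],[[0,0,-9],0,0.8],[[0,0,-14],0,0.8],[[0,0,-14],0,0.8]]'
python3 - <<'E'
from ov import *
from plan import *
plan([ch(1,26,160,-20.5),ch(1,26,80,-20.5),ch(1,26,45,-20.5)])
s=avg("side",2)
cv2.imwrite("pics/ov8.png",crop(s,280,200,80,80,6,[]))
E
```

```text
clock: 18.62
tcp_pos: [0.3747, -0.2899, 0.0337]
orientation: [0.792, 0.61, 0.008, -0.003]
force: [-0.9, 0.3, 2.7]
grip_width: 0.028
tcp [ 0.3747 -0.2899  0.0337] yaw -14.78 F [-0.93  0.27  2.74] w 0.028 t 18.625 tilt -0.9999
clock: 19.12
tcp_pos: [0.3755, -0.294, 0.1776]
orientation: [0.792, 0.61, 0.008, 0.001]
force: [0.0, 0.4, -1.0]
grip_width: 0.0279
tcp [ 0.3755 -0.294   0.1776] yaw -14.78 F [ 0.02  0.35 -1.  ] w 0.0279 t 19.125 tilt -0.9999
(np.float64(0.5045420641019945), np.float64(-0.0059967304608011295), 0.16, -20.5) shift cm [31.12  5.11  2.18] turn 0.1
(np.float64(0.5045420641019945), np.float64(-0.0059967304608011295), 0.08, -20.5) shift cm [31.03  5.01 10.18] turn 0.1
(np.float64(0.5045420641019945), np.float64(-0.0059967304608011295), 0.045, -20.5) shift cm [30.99  4.97 13.68] turn 0.1
```

View pics/ov8.png

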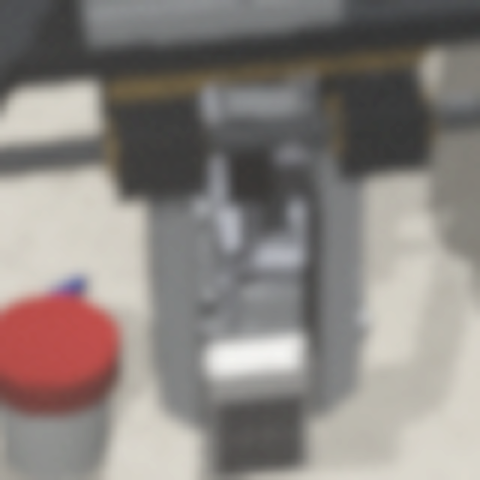

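The picture shows the cassette upright in the jaws, white top at (255,355), with the cup at (60,350) untouched. Next: carry it over the chute.

```bash
python3 - <<'E'
from plan import *
plan([(.37,-.12,.19,-20.5),ch(.3,20,160,-20.5),ch(.3,20,90,-20.5)])
E
```

```text
tcp [ 0.3733 -0.2917  0.1736] yaw -14.78 F [-0.76  0.5   0.65] w 0.0275 t 19.225 tilt -0.9999
(0.37, -0.12, 0.19, -20.5) shift cm [16.54 -4.69 -1.39] turn 0.1
(np.float64(0.5017851492819638), np.float64(-0.011371618429409884), 0.16, -20.5) shift cm [30.36  5.27  1.88] turn 0.1
(np.float64(0.5017851492819638), np.float64(-0.011371618429409884), 0.09, -20.5) shift cm [30.24  5.24  8.88] turn 0.1
```

```bash
python3 -m handwheel '[[[5,-1.4,-1.4],0.1,0.8],[[11,-3,-1.4],0.1,0.8],[[16.5,-4.7,-1.4],0.1,0.8],[[21,-1.4,0],0.1,0.8],[[26,2,1],0.1,0.8],[[30.3,5.2,2],0.1,0.8],[[30.3,5.2,4],0.1,0.8],[[30.3,5.2,6],0.1,0.8],[[30.3,5.2,6],0.1,0.8],[[30.3,5.2,6],0.1,0.8]]'
python3 - <<'E'
from ov import *
from plan import *
plan([ch(.3,20,70,-20.5),ch(.3,20,45.5,-20.5)])
s=avg("side",3)
O=(.4945,-.030);y=np.radians(69.5)
st=env.state();p=st["tcp_pos"]
P=[(rect(p[:2],y,-.014,.014,-.006,.006,p[2]+.0063),(0,0,255)),(rect(O,y,-.022,.022,-.0775,.055,.0285),(0,165,255))]
c=crop(s,280,140,90,100,6,P)
cv2.imwrite("pics/ov9.png",c)
E
```

```text
clock: 20.48
tcp_pos: [0.501, -0.0112, 0.1183]
orientation: [0.822, 0.57, 0.007, -0.004]
force: [1.0, 0.3, 0.5]
grip_width: 0.028
tcp [ 0.501  -0.0112  0.1183] yaw -20.52 F [0.95 0.33 0.53] w 0.028 t 20.475 tilt -0.9999
(np.float64(0.5017851492819638), np.float64(-0.011371618429409884), 0.07, -20.5) shift cm [-0.07  0.08  4.83] turn -0.0
(np.float64(0.5017851492819638), np.float64(-0.011371618429409884), 0.0455, -20.5) shift cm [-0.11  0.07  7.28] turn -0.0
```

```bash
python3 -m handwheel '[[[-0.1,0.08,3],0,0.8],[[-0.1,0.08,5],0,0.8],[[-0.1,0.08,5.9],0,0.8],[[-0.1,0.08,5.9],0,0.8]]'
python3 -m handwheel '[[[0,0,0.5],0,0.8],[[0,0,0.9],0,0.8],[[0,0,0.9],0,0.8]]'
python3 -c "
from plan import *
plan([ch(.3,20,46,-20.5)])"
```

```text
clock: 21.12
tcp_pos: [0.5027, -0.0119, 0.0605]
orientation: [0.822, 0.57, 0.008, -0.003]
force: [-0.1, 0.7, 0.2]
grip_width: 0.0277
clock: 21.5
tcp_pos: [0.5021, -0.0115, 0.0516]
orientation: [0.822, 0.57, 0.008, -0.004]
force: [-1.9, 0.9, 0.6]
grip_width: 0.028
tcp [ 0.5021 -0.0115  0.0516] yaw -20.54 F [-1.86  0.85  0.58] w 0.028 t 21.5 tilt -0.9999
(np.float64(0.5017851492819638), np.float64(-0.011371618429409884), 0.046, -20.5) shift cm [-0.01 -0.04  0.56] turn -0.001
```

```bash
python3 -m handwheel '[[[0,0,0.4],0,0.8],[[0,0,0.7],0,0.8],[[0,0,0.7],0,0.8]]'
python3 -c "
from plan import *
plan([])"
```

```text
clock: 21.88
tcp_pos: [0.5021, -0.0114, 0.0441]
orientation: [0.822, 0.57, 0.008, -0.004]
force: [-0.4, -0.2, -1.1]
grip_width: 0.0281
tcp [ 0.5021 -0.0114  0.0441] yaw -20.54 F [-0.43 -0.16 -1.11] w 0.0281 t 21.875 tilt -0.9999
```

```bash
python3 -m handwheel '[[[0,0,0],0,0.6],[[0,0,0],0,0.5],[[0,0,0],0,0.5],[[0,0,0],0,0.5],[[0,0,-2],0,0.5],[[0,0,-5],0,0.5],[[0,0,-9],0,0.5],[[0,0,-13],0,0.5],[[0,0,-13],0,0.5]]'
python3 - <<'E'
from ov import *
from plan import *
plan([ch(-9,-66,170,69.5),ch(-9,-66,70,69.5)])
s=avg("side",3);np.savez("cal2.npz",s=s["frame"])
O=(.4945,-.030);y=np.radians(69.5)
P=[(rect(O,y,-.014,.014,.014,.026,.05),(0,0,255)),(rect(O,y,-.014,.014,.043,.055,.05),(0,255,0))]
cv2.imwrite("pics/ov10.png",crop(s,295,175,60,80,7,P))
E
```

```text
clock: 23.0
tcp_pos: [0.5034, -0.0138, 0.1773]
orientation: [0.822, 0.57, 0.01, -0.001]
force: [-0.2, -0.6, -0.2]
grip_width: 0.0468
tcp [ 0.5034 -0.0138  0.1773] yaw -20.54 F [-0.22 -0.55 -0.16] w 0.0468 t 23.0 tilt -0.9998
(np.float64(0.4629562631336396), np.float64(-0.08866849805905903), 0.17, 69.5) shift cm [-8.44 -1.17  0.57] turn 1.57
(np.float64(0.4629562631336396), np.float64(-0.08866849805905903), 0.07, 69.5) shift cm [-8.62 -1.27 10.57] turn 1.57
```

View pics/ov10.png

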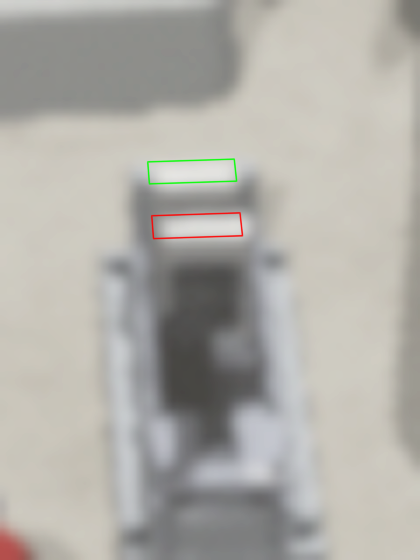

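The last picture shows both cassettes upright, tops at crop (192,172) and (197,225), on their predicted outlines. Now I'm going back to the knob.

```bash
python3 -m handwheel '[[[0,0,0],-0.4,0.5],[[-3,-0.5,0],-0.8,0.5],[[-8.44,-1.2,0.5],-1.57,0.5],[[-8.44,-1.2,0.5],-1.57,0.5],[[-8.44,-1.2,0.5],-1.57,0.5],[[-8.44,-1.2,0.5],-1.57,0.5],[[-8.44,-1.2,0.5],-1.57,0.5],[[-8.44,-1.2,0.5],-1.57,0.5],[[-8.44,-1.2,0.5],-1.57,0.5],[[-8.44,-1.2,0.5],-1.57,0.5]]'
python3 -c "
from plan import *
plan([ch(-8.7,-68.3,170,69.5),ch(-8.7,-68.3,70,69.5)])"
```

```text
clock: 24.4
tcp_pos: [0.4584, -0.0876, 0.1653]
orientation: [0.179, 0.984, 0.008, 0.0]
force: [0.1, 0.6, -1.1]
grip_width: 0.047
tcp [ 0.4584 -0.0876  0.1653] yaw 69.35 F [ 0.1   0.59 -1.08] w 0.047 t 24.4 tilt -0.9999
(np.float64(0.4624317878135173), np.float64(-0.09092790630870819), 0.17, 69.5) shift cm [-0.49 -0.16 -0.48] turn -0.003
(np.float64(0.4624317878135173), np.float64(-0.09092790630870819), 0.07, 69.5) shift cm [-0.52 -0.33  9.52] turn -0.003
```

```bash
python3 -m handwheel '[[[-0.5,-0.2,3],0,0.5],[[-0.52,-0.33,7],0,0.5],[[-0.52,-0.33,9.5],0,0.5],[[-0.52,-0.33,9.5],0,0.5],[[-0.52,-0.33,9.5],0,0.5]]'
python3 -c "
from plan import *
plan([ch(-8.7,-68.3,70,69.5)])"
python3 -m handwheel '[[[0,0,0],0,0.7],[[0,0,0],0,0.8],[[0,0,0],0,0.9],[[0,0,0],0,1],[[0,0,0],0,1]]' 10
python3 -c "
from plan import *
plan([ch(-8.7,-68.3,70,69.5)])"
```

```text
clock: 25.02
tcp_pos: [0.4629, -0.0911, 0.0706]
orientation: [0.18, 0.984, 0.008, 0.0]
force: [-0.5, -0.2, 0.8]
grip_width: 0.0472
tcp [ 0.4629 -0.0911  0.0706] yaw 69.31 F [-0.52 -0.16  0.81] w 0.0472 t 25.025 tilt -0.9999
(np.float64(0.4624317878135173), np.float64(-0.09092790630870819), 0.07, 69.5) shift cm [0.05 0.   0.06] turn -0.003
clock: 25.65
tcp_pos: [0.4632, -0.091, 0.071]
orientation: [0.18, 0.984, 0.008, 0.001]
force: [0.6, 1.8, 3.0]
grip_width: 0.0157
tcp [ 0.4632 -0.091   0.071 ] yaw 69.31 F [0.63 1.85 3.03] w 0.0157 t 25.65 tilt -0.9999
(np.float64(0.4624317878135173), np.float64(-0.09092790630870819), 0.07, 69.5) shift cm [ 0.08 -0.02  0.1 ] turn -0.003
```

```bash
python3 -m handwheel '[[[0,-0.1,0],0,1],[[0,-0.2,0],0,1],[[0,-0.2,0],0,1],[[0,-0.2,0],0,1]]' 15
python3 -c "
from plan import *
plan([])"
```

```text
clock: 26.15
tcp_pos: [0.463, -0.0916, 0.0709]
orientation: [0.18, 0.984, 0.01, 0.001]
force: [1.9, 5.0, 0.5]
grip_width: 0.0155
tcp [ 0.463  -0.0916  0.0709] yaw 69.25 F [1.88 5.03 0.5 ] w 0.0155 t 26.15 tilt -0.9998
```

```bash
python3 -m handwheel '[[[0,-0.1,0],0,1],[[0,-0.18,0],0,1],[[0,-0.18,0],0,1]]' 20
python3 -c "
from plan import *
plan([])"
```

```text
clock: 26.52
tcp_pos: [0.4629, -0.0918, 0.0709]
orientation: [0.181, 0.983, 0.011, 0.001]
force: [2.0, 6.3, 1.1]
grip_width: 0.0159
tcp [ 0.4629 -0.0918  0.0709] yaw 69.18 F [1.97 6.29 1.14] w 0.0159 t 26.525 tilt -0.9997
```

```bash
python3 -m handwheel '[[[0,-0.1,0],0,1],[[0,-0.2,0],0,1],[[0,-0.2,0],0,1],[[0,-0.2,0],0,1],[[0,-0.2,0],0,1]]' 25
python3 -c "
from plan import *
plan([])"
```

```text
clock: 27.15
tcp_pos: [0.4627, -0.0924, 0.0709]
orientation: [0.181, 0.983, 0.013, 0.002]
force: [3.0, 5.4, 1.0]
grip_width: 0.016
tcp [ 0.4627 -0.0924  0.0709] yaw 69.11 F [3.03 5.43 1.04] w 0.016 t 27.15 tilt -0.9997
```

```bash
python3 -m handwheel '[[[0,-0.1,0],0,1],[[-0.2,-0.1,0],0,1],[[-0.4,-0.1,0],0,1],[[-0.4,-0.1,0],0,1]]' 15
python3 -c "
from plan import *
plan([ch(2,-69,71)])"
```

```text
clock: 27.65
tcp_pos: [0.4666, -0.0935, 0.0709]
orientation: [0.182, 0.983, 0.014, 0.002]
force: [1.3, 6.2, 2.2]
grip_width: 0.016
tcp [ 0.4666 -0.0935  0.0709] yaw 69.06 F [1.35 6.16 2.2 ] w 0.016 t 27.65 tilt -0.9996
(np.float64(0.4722090350715935), np.float64(-0.09533079582065837), 0.071, 69.5) shift cm [-0.59  0.03 -0.01] turn -0.008
```

```bash
python3 -m handwheel '[[[-0.2,-0.05,0],0,1],[[-0.4,-0.06,0],0,1],[[-0.54,-0.06,0],0,1],[[-0.54,-0.06,0],0,1]]' 15
python3 -c "
from plan import *
plan([ch(2,-69,71)])"
```

```text
clock: 28.15
tcp_pos: [0.4718, -0.0946, 0.0708]
orientation: [0.182, 0.983, 0.015, 0.002]
force: [1.2, 6.2, 1.3]
grip_width: 0.016
tcp [ 0.4718 -0.0946  0.0708] yaw 69.01 F [1.23 6.22 1.32] w 0.016 t 28.15 tilt -0.9995
(np.float64(0.4722090350715935), np.float64(-0.09533079582065837), 0.071, 69.5) shift cm [-0.07 -0.05 -0.02] turn -0.008
```

```bash
python3 -m handwheel '[[[-0.06,0,0],0,1],[[-0.06,0.1,0],0,1],[[-0.06,0.2,0],0,1],[[-0.06,0.3,0],0,1],[[-0.06,0.4,0],0,1],[[-0.06,0.4,0],0,1]]' 20
python3 -c "
from plan import *
plan([ch(2,-69,71)])"
```

```text
clock: 28.9
tcp_pos: [0.4739, -0.0898, 0.0708]
orientation: [0.182, 0.983, 0.016, 0.002]
force: [1.8, 5.9, 1.4]
grip_width: 0.0158
tcp [ 0.4739 -0.0898  0.0708] yaw 68.98 F [1.78 5.9  1.44] w 0.0158 t 28.9 tilt -0.9995
(np.float64(0.4722090350715935), np.float64(-0.09533079582065837), 0.071, 69.5) shift cm [-0.05 -0.58 -0.04] turn -0.009
```

```bash
python3 -m handwheel '[[[0,0.4,0],0,1],[[0.01,0.9,0],0,1],[[0.01,1.4,0],0,1],[[0.02,1.9,0],0,1],[[0.02,2.4,0],0,1],[[0.03,2.9,0],0,1],[[0.03,3.4,0],0,1],[[0.04,3.8,0],0,1],[[0.04,3.8,0],0,1]]' 20
python3 -c "
from plan import *
plan([ch(1.2,-3.2,71)])"
```

```text
clock: 30.02
tcp_pos: [0.4863, -0.0534, 0.0712]
orientation: [0.182, 0.983, 0.017, 0.001]
force: [2.1, 4.3, -8.7]
grip_width: 0.016
tcp [ 0.4863 -0.0534  0.0712] yaw 68.99 F [ 2.08  4.33 -8.71] w 0.016 t 30.025 tilt -0.9994
(np.float64(0.4945033430070678), np.float64(-0.03341759986310623), 0.071, 69.5) shift cm [-0.05  2.15  0.09] turn -0.009
```

```bash
python3 -m handwheel '[[[0,0.4,0],0,1],[[0,0.8,0],0,1],[[0.01,1.2,0],0,1],[[0.01,1.5,0],0,1],[[0.01,1.7,0],0,1],[[0.01,1.7,0],0,1]]' 20
python3 -c "
from plan import *
plan([ch(1.2,-3.2,71)])"
```

```text
clock: 30.78
tcp_pos: [0.492, -0.0372, 0.0713]
orientation: [0.182, 0.983, 0.017, 0.0]
force: [2.3, 4.7, -12.7]
grip_width: 0.0163
tcp [ 0.492  -0.0372  0.0713] yaw 68.99 F [  2.35   4.69 -12.73] w 0.0163 t 30.775 tilt -0.9994
(np.float64(0.4945033430070678), np.float64(-0.03341759986310623), 0.071, 69.5) shift cm [-0.1   0.44  0.05] turn -0.009
```

```bash
python3 -m handwheel '[[[0,0.1,0.05],0,1],[[0,0.2,0.05],0,1],[[0,0.3,0.05],0,1],[[0,0.3,0.05],0,1]]' 15
python3 -c "
from plan import *
plan([ch(1.2,-3.2,71)])"
python3 -m handwheel '[[[0,0.05,0],0,1],[[0,0.1,0],0,1],[[0,0.15,0],0,1],[[0,0.15,0],0,1]]' 15
python3 -c "
from plan import *
plan([ch(1.2,-3.2,71)])"
```

```text
clock: 31.28
tcp_pos: [0.4933, -0.0344, 0.0712]
orientation: [0.182, 0.983, 0.017, 0.0]
force: [-0.3, 4.3, -5.7]
grip_width: 0.0159
tcp [ 0.4933 -0.0344  0.0712] yaw 68.99 F [-0.29  4.28 -5.71] w 0.0159 t 31.275 tilt -0.9994
(np.float64(0.4945033430070678), np.float64(-0.03341759986310623), 0.071, 69.5) shift cm [-0.08  0.13  0.03] turn -0.009
clock: 31.78
tcp_pos: [0.4936, -0.0338, 0.0714]
orientation: [0.182, 0.983, 0.016, 0.0]
force: [-0.5, -1.0, -4.7]
grip_width: 0.0164
tcp [ 0.4936 -0.0338  0.0714] yaw 69.03 F [-0.47 -1.04 -4.68] w 0.0164 t 31.775 tilt -0.9995
(np.float64(0.4945033430070678), np.float64(-0.03341759986310623), 0.071, 69.5) shift cm [-0.07  0.06  0.04] turn -0.008
```

The spring load has gone to zero and the travel is about 12.7 mm: it is clamped. I'm releasing and retreating.

```bash
python3 -m handwheel '[[[0,0,0],0,0.8],[[0,0,0],0,0.6],[[0,0,0],0,0.5],[[0,0,0],0,0.5],[[0,0,-2],0,0.5],[[0,0,-6],0,0.5],[[0,0,-11],0,0.5],[[4,-4,-14],0,0.5],[[9,-8,-14],0,0.5],[[14,-10,-14],0,0.5],[[14,-10,-14],0,0.5],[[14,-10,-14],0,0.5]]'
python3 - <<'E'
from ov import *
from plan import *
plan([])
t=avg("top",4);s=avg("side",4);z=np.load("cal.npz")
O=(.4945,-.030);y=np.radians(69.5);cv2.imwrite("pics/fin.png",crop(s,295,175,60,80,7,[]))
e=np.array([np.cos(y),np.sin(y)]);x=np.array([e[1],-e[0]])
# brightness profile along the track at z=50 (cassette tops) and 80 (knob), per camera
for nm,c in(("top",t),("side",s)):
    g=c["frame"].min(2).astype(np.float32)
    def prof(lat,zz,Y):
        q=np.array([proj(c,np.r_[np.array(O)+e*v/1000+x*lat/1000,zz]) for v in Y],np.float32)
        return cv2.remap(g,q[None,:,0],q[None,:,1],cv2.INTER_CUBIC)[0].round().astype(int)
    Y=np.arange(64,-40,-4)
    print(nm,"y",list(Y));
    for lat in(-10,0,10): print(lat,list(prof(lat,.05,Y)))
    print("knob z80",list(prof(0,.08,Y)))
for nm,c,k in(("t",t,"t"),("s",s,"s")):
    d=np.abs(c["frame"].astype(int)-z[k]).max(2)
    R0=dict(t=[(300,270,350,305),(440,280,480,320)],s=[(270,240,305,285),(315,360,365,415)])[nm]
    for a in R0: print("diff",nm,a,d[a[1]:a[3],a[0]:a[2]].mean().round(1))
E
```

```text
clock: 33.28
tcp_pos: [0.3271, -0.0818, 0.2094]
orientation: [0.182, 0.983, 0.016, 0.002]
force: [-0.3, -0.4, -0.1]
grip_width: 0.0469
tcp [ 0.3271 -0.0818  0.2094] yaw 69.0 F [-0.32 -0.4  -0.1 ] w 0.0469 t 33.275 tilt -0.9995
top y [np.int64(64), np.int64(60), np.int64(56), np.int64(52), np.int64(48), np.int64(44), np.int64(40), np.int64(36), np.int64(32), np.int64(28), np.int64(24), np.int64(20), np.int64(16), np.int64(12), np.int64(8), np.int64(4), np.int64(0), np.int64(-4), np.int64(-8), np.int64(-12), np.int64(-16), np.int64(-20), np.int64(-24), np.int64(-28), np.int64(-32), np.int64(-36)]
-10 [np.int64(133), np.int64(141), np.int64(143), np.int64(167), np.int64(166), np.int64(153), np.int64(159), np.int64(159), np.int64(122), np.int64(73), np.int64(65), np.int64(53), np.int64(57), np.int64(59), np.int64(70), np.int64(76), np.int64(65), np.int64(77), np.int64(83), np.int64(82), np.int64(95), np.int64(99), np.int64(99), np.int64(90), np.int64(89), np.int64(90)]
0 [np.int64(134), np.int64(139), np.int64(143), np.int64(171), np.int64(172), np.int64(160), np.int64(171), np.int64(170
[... 2353 characters left out ...]
int64(61), np.int64(60), np.int64(60), np.int64(61), np.int64(62), np.int64(65), np.int64(66), np.int64(68), np.int64(73), np.int64(84), np.int64(99), np.int64(107), np.int64(109)]
knob z80 [np.int64(113), np.int64(113), np.int64(112), np.int64(113), np.int64(115), np.int64(124), np.int64(140), np.int64(154), np.int64(157), np.int64(157), np.int64(158), np.int64(159), np.int64(162), np.int64(173), np.int64(179), np.int64(163), np.int64(116), np.int64(71), np.int64(60), np.int64(57), np.int64(55), np.int64(53), np.int64(53), np.int64(53), np.int64(54), np.int64(54)]
diff t (300, 270, 350, 305) 30.8
diff t (440, 280, 480, 320) 2.8
diff s (270, 240, 305, 285) 0.7
diff s (315, 360, 365, 415) 0.6
```

```bash
python3 -c "
from rig import env
print(env.job_done(), env.state()['clock'])"
```

```text
the job is handed in; nothing more can be done
the job is handed in; nothing more can be done
```

The new cassette is loaded and both cassettes look clamped against the front stop. I handed the job in at about 33 s on the clock; no verdict was reported.

**What I did:** I pulled the follower back until it lightly touched the end of its slot (about 8.5 N, at about 80 mm of travel) and parked the knob in the notch. I then stood the white cassette in the chute, took the knob out of the notch and guided the follower forward at up to about 40 mm/s. I released it once the spring load had dropped to zero.

**Last checks:**
- **Follower:** the arm reading put it at about 12.7 mm, against a target of 12 ± 2.5 mm.
- **Cassettes:** brightness profiles from the top camera show two adjoining white tops from about y = 54 to 32 mm, level across the width. Clamped cassettes should span 55 to 31 mm.
- **Knob:** it is out of the notch, at roughly 0–1.5 mm sideways.
- **Bystanders:** the cup and timer are unchanged in the side view, and the timer also in the top view. I did not check the bottle at the end, but no move went near it.

**Checks that disagreed or were limited:**
- The cup area of the final top view differed from the start. I put this down to the arm covering it, as the side view showed no change.
- The gripper built up about 2° of tilt, and there was up to 13 N of vertical force while guiding the knob forward. I saw no effect on the result.
- My 12 picture views were used up before the end, so the final state was checked from numbers only.

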